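# Tighten the album press

## Task

A small album with a re-glued cover lies in one of the two identical screw presses on the desk. Turn that press's knob clockwise (seen from above) until the foot just meets the cover, then one eighth of a turn more, and let go. Do not shift the album, and leave the knob of the empty press as it is.

Things in the scene. Friction and masses are not known exactly. Their poses are not given: they have to be found in the camera images.
- knob (a point): Black bar knob on top of the press that holds the album: point on the vertical screw axis, 153 mm above the table, 13 mm below its top. Bar 58 long, 14 thick, 30 mm high; x along the bar, y across, z up; turns with it, never rises or sinks. Below: a 28 mm round collar (118 to 136 mm high) and the crossbeam, 34 mm wide, 182 long, top at 118 mm (bolt heads at its ends: 123).
- screw (a joint): Its angle, rad, growing clockwise from above. 0: the 56 mm foot just meets the cover, the bar exactly in line with the crossbeam (always so). Starts at -0.30 to -0.65, 2 to 4 mm clear. Lowers the foot 6 mm per rad; past touch a spring in the foot gives. Needs 0.1 N m, 0.15 at 0.785 (an eighth of a turn); stays where left; stops at -0.9 and 1.5.
- album: Small blue cloth-covered album, 140 x 100 x 32 mm, 0.25 to 0.5 kg, loose on the base plate (170 x 190 mm, 18 mm high) of the press to be tightened, centred under the knob. Origin at the centre of its underside, x along its 140 mm, z up.
- spare_knob_end (a point): End of the bar knob of the other press, alike but empty: on the bar's end, 29 mm from that screw's axis, 153 mm above the table. The presses stand one left and one right of the robot's centre line, axes at least 0.32 m apart; which is which varies.

How it is judged (in metres and radians):
On the way:
1. the foot has been brought down to the cover (value of joint screw above -0.05 rad), for 0.1 s.
At the end, for the whole second after the job is handed in: The knob of the loaded press rests one eighth of a turn (45 degrees, within 15 degrees) past the point where the foot met the cover; the album lies under the foot (centre within 30 mm of the screw axis), within 15 mm of where it was; the empty press's knob has not been turned (bar end within 10 mm) (value of joint screw between 0.525 and 1.045 rad and velocity of joint screw between -0.05 and 0.05 rad/s and horizontal distance between knob and album below 0.03 m and distance of album from where it was at the start of the episode below 0.015 m and distance of spare_knob_end from where it was at the start of the episode below 0.01 m); the robot touches nothing.
It fails at once if the empty press's knob is turned (its bar end moves more than 15 mm) (distance of spare_knob_end from where it was at the start of the episode above 0.015 m).
It also fails if it takes over 29 s, if anything falls off the work surface, if the arm or the gripper's body presses on something with over 40 N, if the wrist force passes 120 N, or if a joint passes its speed limit or range.

## Robot

A 6-joint arm with a two-finger parallel gripper is mounted at the origin on the work surface. World frame = base frame: x ahead of the robot, y to its left, z up, the work surface at z = 0. Lengths are in mm, angles in rad, forces in N, time in s.
With the tool pointing down it reaches from about 350 to 975 mm from the base axis. Payload 7.1 kg.
Tool frame: the origin (TCP) lies on the mounting face of the last link; the fingertips stand 182 mm ahead of it and the grasp point (between the pads) lies 163 mm ahead of it (ctrl.finger_overhang is the distance from the TCP to the fingertips, in mm); z points along the fingers, y is the direction in which the jaws open and shut (so a half turn about z gives the same grasp; the last joint's range is limited). The gripper opens to 88 mm and grips with 3 to 60 N. Pads are 20 mm wide; open, the fingers measure 115 mm over their backs; the gripper's body (75 mm by 178 mm) begins 61 mm behind the grasp point.
Start: joints at [-1.321, 0.423, 1.63, -0, 1.089, -0.019], TCP at [166.003, -602.536, 404.675] pointing down, gripper open.
Joint ranges: [-3, 3], [-0.9, 2.11], [0.09, 2.58], [-1.31, 4.45], [0.11, 2.69], [-2.54, 2.54]. Speed limits (rad/s): [2.39, 2.39, 3.01, 3.14, 3.14, 3.14].

## Interface

Orientations are given as a rotation vector (axis times angle).
In Python, from workcell import ctrl, viewer, recognise gives the robot as it stands.
- The arm moves only by the shell command python3 -m handwheel 'ROWS'. ROWS is JSON, a list of rows, each an object of numbers: "gripper": the closure, from 0 (fully open) to 1 (shut); "tx", "ty", "tz": the shift along the tool's x, y, z in m; "rx", "ry", "rz": the turn, a rotation vector about the tool's x, y, z in degrees. In form: [{"gripper": .., "tx": .., "ty": .., "tz": .., "rx": .., "ry": .., "rz": ..}, ...]. A call has 1 to 8 rows; each row shifts and turns the commanded pose from where the row before left it, along the tool's axes as they then stand; what a row does not reach is not made up. A row lasts 1/8 s, in which the tool goes at most 62.5 mm and 10.7 degrees, less where a joint would pass 70% of its speed; a pose out of reach is approached as far as the arm can. A call with a gripper value outside its range is refused whole. The fingers move at their own pace and stop on an object; the grip force is fixed at half the most. Time passes only in rows, so rows that do not move let the fingers close. It gives the time, the measured TCP pose, the force and the opening at its end, in the units of the state.
- ctrl.get_obs(): the state, without advancing time (a new reading comes with each control period).
- viewer.get_image(name): name is "side" or "top"; returns a dict with "image" (480x640x3 uint8, red, green, blue), "range_z" (480x640 float32, mm along the optical axis (not along the pixel's ray), 0 where there is no reading), "vfov" (degrees; the focal length in pixels is half the picture's height over the tangent of half this angle, whatever the lens; pixels are square), "cx", "cy" (the principal point, pixels), "k1" (the pictures are not rectified: a ray, as slopes to the right and down, at radius r is drawn at 1 + k1 r^2 times it, then the intrinsics apply), "extrinsics" (4x4, takes a point from world to camera coordinates). Camera axes: x right, y up, looking along -z (the intrinsics and any distortion apply to the point x, -y, -z); pixel columns grow to the right and rows downward; lengths in mm; the calibration is good to about 2 mm. A picture is of the moment at which its call begins.
- ctrl.close_job(): hands the job in, once; it reports no verdict.
Trained networks look in a picture, given as the dict that the camera call returned (one of the last four; its "shot" number tells which), for a name from the list of things; names that differ only in an ending like _2 or _b are one class to them, and where a whole thing is asked for, a point or a joint stands for the part that bears it (a point fixed in the world has none). Each returns a list of dicts, best first, with "p" (0 to 1); they miss things now and then, are a little off and sometimes report something else, mostly with a low value. They report only what shows in the picture. A call takes as long as a camera call.
- recognise(picture, name): "xy" ([column, row] as shares, 0 to 1, of the picture: columns of its width, rows of its height, amid what is visible of it).
The state is a dict: "t": time; "qpos": joint angles; "qvel": joint speeds; "joint_torque": joint torques, N m; "ee_pos": TCP position; "orientation": TCP orientation; "ft_force": force on the tool from outside, world axes, zero at the start; "moment": the same for the moment, N m; "width": finger opening in mm.
Only numpy, scipy, OpenCV 4.12 (cv2) and the standard library are available. Lean on these libraries where they do the work, as an engineer would, in place of code of your own. Each camera call takes 0.05 s, during which the arm holds its last target.

## Working session

There is one attempt and no reset: what is moved stays moved. The work goes in short steps, Python scripts to look and compute and a shell command to move; the robot and the scene stay as the last step left them, time stands still between calls to the robot, and variables do not carry over. Pictures are saved under pics/ and viewed, and the job is handed in when it is done.

```bash
mkdir -p pics; ls; python3 - <<'E'
from workcell import ctrl, viewer, recognise
import cv2
print(ctrl.get_obs())
for n in ["top","side"]:
    d=viewer.get_image(n); cv2.imwrite(f"pics/{n}0.png",d["image"][:,:,::-1])
    print({k:v for k,v in d.items() if k not in("image","range_z")})
    for o in ["knob","album","spare_knob_end"]: print(n,o,recognise(d,o))
E
```

```text
pics
{'t': 0.0, 'qpos': array([-1.32100570e+00,  4.23834894e-01,  1.63068053e+00, -6.88464504e-06,
        1.08860297e+00, -1.89607711e-02]), 'qvel': array([ 1.06955823e-03,  1.76168642e-04,  8.43724104e-05, -7.49624154e-05,
        1.11550594e-04, -8.78193220e-04]), 'joint_torque': array([ 1.22423327e-03, -5.44613743e+01, -2.73665875e+01,  6.43747905e-02,
        2.28161219e-02, -1.07717667e-04]), 'ee_pos': array([ 165.93419718, -602.28324666,  403.90892237]), 'orientation': array([-3.11176980e+00, -4.20686418e-01,  2.85368115e-04]), 'ft_force': array([-0.27831584, -0.33582844, -0.11578842]), 'moment': array([-0.0313082 , -0.00552796,  0.01948017]), 'width': 87.57154871223567}
{'vfov': 53.72712422363385, 'cx': 324.50961758935165, 'cy': 244.20848366344723, 'k1': -0.02780443593487243, 'extrinsics': array([[-1.98891170e-02, -9.99768799e-01,  8.17138406e-03,
         1.62707758e+01],
       [ 9.96847732e-01, -1.92018292e-02,  7.69797945e-02,
        -5.32948538e+02],
       [-7.68050912e-02,  9.67668580e-03,  9.96999167e-01,
        -9.76849670e+02],
       [ 0.00000000e+00,  0.00000000e+00,  0.00000000e+00,
         1.00000000e+00]]), 'shot': 1}
top knob [{'xy': [0.6763, 0.4465], 'p': 0.79}]
top album [{'xy': [0.6569, 0.4948], 'p': 0.96}]
top spare_knob_end [{'xy': [0.3756, 0.4977], 'p': 0.66}]
{'vfov': 46.328688911291316, 'cx': 326.405834418952, 'cy': 218.06853124154276, 'k1': -0.04562527367282412, 'extrinsics': array([[-9.72212777e-01, -2.33645302e-01,  1.45667240e-02,
         5.15680821e+02],
       [ 1.66989407e-01, -6.48554106e-01,  7.42625147e-01,
        -1.65323042e+02],
       [-1.64063568e-01,  7.24422145e-01,  6.69548879e-01,
        -9.37586042e+02],
       [ 0.00000000e+00,  0.00000000e+00,  0.00000000e+00,
         1.00000000e+00]]), 'shot': 2}
side knob [{'xy': [0.5117, 0.2779], 'p': 0.73}]
side album [{'xy': [0.5339, 0.3775], 'p': 0.88}]
side spare_knob_end [{'xy': [0.4692, 0.5748], 'p': 0.72}]
```

View pics/top0.png

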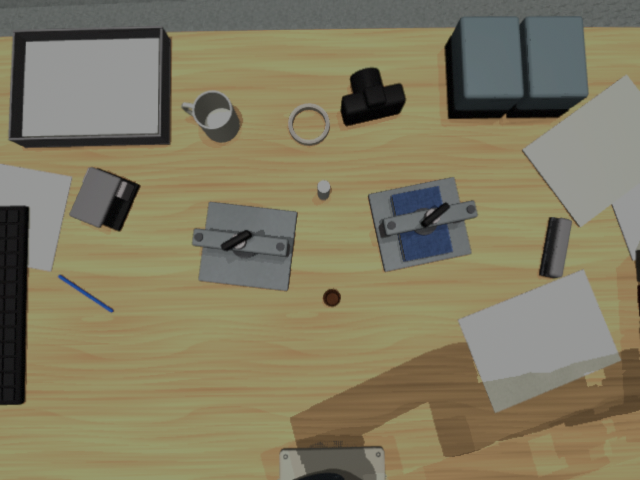

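View pics/side0.png

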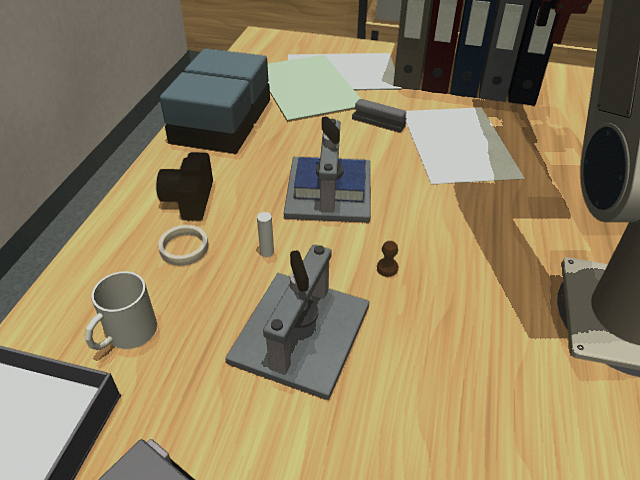

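The top view shows the album (blue) in the right-hand press. Its knob is near (435,215) and its crossbeam runs from (391,225) to (471,209). The empty press is on the left, with its knob near (238,240).

```bash
cat > h.py <<'E'
import numpy as np, cv2
def cloud(d):
    H,W=d["range_z"].shape; f=H/2/np.tan(np.radians(d["vfov"]/2))
    K=np.array([[f,0,d["cx"]],[0,f,d["cy"]],[0,0,1]])
    u,v=np.meshgrid(np.arange(W),np.arange(H))
    p=cv2.undistortPoints(np.stack([u,v],-1).reshape(-1,1,2).astype(np.float64),K,np.array([d["k1"],0,0,0.]),)
    p=p.reshape(H,W,2); z=d["range_z"].astype(float)
    c=np.stack([p[...,0]*z,-p[...,1]*z,-z],-1)
    E=d["extrinsics"]; w=(c-E[:3,3])@E[:3,:3]
    w[z==0]=np.nan
    return w
def rect(P):
    r=cv2.minAreaRect(P[:,:2].astype(np.float32)); b=cv2.boxPoints(r)
    e=[b[1]-b[0],b[2]-b[1]]; e=max(e,key=np.linalg.norm)
    return np.round(r[0],1),np.round(r[1],1),round(np.degrees(np.arctan2(e[1],e[0]))%180,1)
def sel(w,c,R,z0,z1):
    P=w.reshape(-1,3); P=P[~np.isnan(P[:,0])]
    return P[(np.hypot(P[:,0]-c[0],P[:,1]-c[1])<R)&(P[:,2]>z0)&(P[:,2]<z1)]
E
python3 - <<'E'
from workcell import ctrl, viewer
import numpy as np
from h import *
for n in ["top","side"]:
    d=viewer.get_image(n); w=cloud(d)
    if n=="top":
        c=w[216,431]; c2=w[243,238]; print(c,c2)
    for cc in (c,c2):
        for z0,z1 in((143,180),(108,127),(10,25),(45,54)):
            P=sel(w,cc,150,z0,z1); print(n,z0,len(P),P.mean(0).round(1) if len(P) else 0,rect(P) if len(P) else 0)
        P=sel(w,cc,50,145,180)
        print("top z",np.percentile(P[:,2],[50,90]))
E
```

```text
[ 569.69653466 -187.02019285  164.32528799] [527.78926304 163.95460519 157.99418117]
top 143 268 [ 572.1 -195.1  163. ] (array([ 573. , -196.9]), array([14. , 57.5]), np.float32(128.9))
top 108 1361 [ 571.9 -194.4  117.3] (array([ 573.5, -197.4]), array([ 34.3, 182.5]), np.float32(100.7))
top 10 3053 [ 569.3 -190.3   17.2] (array([ 573.7, -197.8]), array([170.2, 191.9]), np.float32(100.5))
top 45 2263 [ 567.9 -195.    49.3] (array([ 570.9, -195. ]), array([140.1, 172.6]), np.float32(99.8))
top z [164.28486651 166.49537747]
top 143 295 [532.5 167.3 162.5] (array([533.2, 168.6]), array([14.7, 58. ]), np.float32(118.1))
top 108 1390 [532.7 166.4 117.5] (array([533.3, 168.7]), array([182.2,  34.2]), np.float32(82.3))
top 10 5495 [530.8 167.3  17.3] (array([533.6, 169.1]), array([191. , 170.5]), np.float32(82.3))
top 45 5 [516.8  98.8  49.5] (array([511.4, 125. ]), array([ 5.7, 91.1]), np.float32(100.6))
top z [164.43408037 166.62326651]
side 143 277 [ 570.2 -187.9  157.9] (array([ 572.3, -193.3]), array([15.3, 60.2]), np.float32(129.2))
side 108 655 [ 564.4 -156.5  117.1] (array([ 571.6, -191.5]), array([ 34. , 181.6]), np.float32(100.7))
side 10 2024 [ 563.6 -145.5   16.9] (array([ 572.4, -195.4]), array([170. , 197.5]), np.float32(100.7))
side 45 1571 [ 566.9 -185.4   48.9] (array([ 566.8, -174.9]), array([139. , 141.9]), np.float32(100.3))
top z [161.0259274  165.49466967]
side 143 431 [530.3 177.4 160.3] (array([531.8, 171.9]), array([14.2, 57. ]), np.float32(119.0))
side 108 2011 [531.5 185.  117.1] (array([532.2, 170.8]), array([182.4,  34.9]), np.float32(82.1))
side 10 7824 [522.8 188.3  17.5] (array([532.4, 170.1]), array([193.2, 170.5]), np.float32(82.2))
side 45 133 [530.1 198.2  49.8] (array([523. , 174.8]), array([175.5,  31.9]), np.float32(77.6))
top z [163.57149605 165.68534002]
```

```bash
python3 -m handwheel '[{"gripper":0,"tx":0.025,"ty":-0.01415},{"gripper":0,"tx":0.05,"ty":-0.0283},{"gripper":0,"tx":0.05,"ty":-0.0283},{"gripper":0,"tx":0.05,"ty":-0.0283},{"gripper":0,"tx":0.05,"ty":-0.0283},{"gripper":0,"tx":0.05,"ty":-0.0283},{"gripper":0,"tx":0.05,"ty":-0.0283},{"gripper":0,"tx":0.05,"ty":-0.0283}]'; python3 -m handwheel '[{"gripper":0,"tx":0.05,"ty":-0.0283},{"gripper":0,"tx":0.05,"ty":-0.0283},{"gripper":0,"tx":0.025,"ty":-0.01415},{"gripper":0,"rz":-10},{"gripper":0,"rz":-10},{"gripper":0,"rz":-10},{"gripper":0,"rz":-10},{"gripper":0,"rz":-10}]';python3 -m handwheel '[{"gripper":0,"rz":-10},{"gripper":0,"rz":-10},{"gripper":0,"rz":-10},{"gripper":0,"rz":-10},{"gripper":0,"rz":-10},{"gripper":0,"rz":-10},{"gripper":0,"rz":-3.6},{"gripper":0}]'
python3 - <<'E'
from workcell import ctrl
from scipy.spatial.transform import Rotation as R
import numpy as np
o=ctrl.get_obs(); M=R.from_rotvec(o["orientation"]).as_matrix()
print(o["t"],o["ee_pos"],o["qpos"].round(3)); print(M.round(4)); print("yang",np.degrees(np.arctan2(M[1,1],M[0,1])), "err",[572.8,-196.5]-o["ee_pos"][:2], "tool", M.T@(np.array([572.8,-196.5,324])-o["ee_pos"]))
E
```

```text
0.5 [ 166.01803114 -602.51186964  404.64813036] [-1.321  0.423  1.63   0.     1.089 -0.019]
[[ 9.641e-01  2.656e-01 -0.000e+00]
 [ 2.656e-01 -9.641e-01  1.000e-04]
 [ 0.000e+00 -1.000e-04 -1.000e+00]]
yang -74.5986445204025 err [406.78196886 406.01186964] tool [ 500.00124709 -283.39451096   80.66990439]$[0]: bad value
$[0]: bad value
$[0]: bad value
```

```bash
python3 -m handwheel '[{"gripper":0,"tx":0.025,"ty":-0.01415,"tz":0,"rx":0,"ry":0,"rz":0}]'; python3 -m handwheel --help
```

```text
t: 0.62
ee_pos: [185.7, -582.9, 404.7]
orientation: [3.113, 0.418, -0.0]
ft_force: [0.1, 0.6, 0.2]
width: 87.4invalid input: not JSON, or not a number
```

```bash
python3 -m handwheel '[{"gripper":0,"tx":0.05,"ty":-0.0283,"tz":0,"rx":0,"ry":0,"rz":0},{"gripper":0,"tx":0.05,"ty":-0.0283,"tz":0,"rx":0,"ry":0,"rz":0},{"gripper":0,"tx":0.05,"ty":-0.0283,"tz":0,"rx":0,"ry":0,"rz":0},{"gripper":0,"tx":0.05,"ty":-0.0283,"tz":0,"rx":0,"ry":0,"rz":0},{"gripper":0,"tx":0.05,"ty":-0.0283,"tz":0,"rx":0,"ry":0,"rz":0},{"gripper":0,"tx":0.05,"ty":-0.0283,"tz":0,"rx":0,"ry":0,"rz":0},{"gripper":0,"tx":0.05,"ty":-0.0283,"tz":0,"rx":0,"ry":0,"rz":0},{"gripper":0,"tx":0.05,"ty":-0.0283,"tz":0,"rx":0,"ry":0,"rz":0}]'
python3 -m handwheel '[{"gripper":0,"tx":0.05,"ty":-0.0283,"tz":0,"rx":0,"ry":0,"rz":0},{"gripper":0,"tx":0.025,"ty":-0.01415,"tz":0,"rx":0,"ry":0,"rz":0},{"gripper":0,"tx":0,"ty":0,"tz":0,"rx":0,"ry":0,"rz":-10},{"gripper":0,"tx":0,"ty":0,"tz":0,"rx":0,"ry":0,"rz":-10},{"gripper":0,"tx":0,"ty":0,"tz":0,"rx":0,"ry":0,"rz":-10},{"gripper":0,"tx":0,"ty":0,"tz":0,"rx":0,"ry":0,"rz":-10},{"gripper":0,"tx":0,"ty":0,"tz":0,"rx":0,"ry":0,"rz":-10},{"gripper":0,"tx":0,"ty":0,"tz":0,"rx":0,"ry":0,"rz":-10}]'
python3 -m handwheel '[{"gripper":0,"tx":0,"ty":0,"tz":0,"rx":0,"ry":0,"rz":-10},{"gripper":0,"tx":0,"ty":0,"tz":0,"rx":0,"ry":0,"rz":-10},{"gripper":0,"tx":0,"ty":0,"tz":0,"rx":0,"ry":0,"rz":-10},{"gripper":0,"tx":0,"ty":0,"tz":0,"rx":0,"ry":0,"rz":-10},{"gripper":0,"tx":0,"ty":0,"tz":0,"rx":0,"ry":0,"rz":-10},{"gripper":0,"tx":0,"ty":0,"tz":0,"rx":0,"ry":0,"rz":-3.6},{"gripper":0,"tx":0,"ty":0,"tz":0,"rx":0,"ry":0,"rz":0}]'
cat > st.py <<'E'
from workcell import ctrl
from scipy.spatial.transform import Rotation as R
import numpy as np
o=ctrl.get_obs(); M=R.from_rotvec(o["orientation"]).as_matrix()
print(o["t"],o["ee_pos"],o["qpos"].round(3),o["ft_force"].round(1),o["moment"].round(2),o["width"]); print("yang",np.degrees(np.arctan2(M[1,1],M[0,1])), "tool", M.T@(np.array([572.8,-196.5,322])-o["ee_pos"]), "z",M[:,2].round(4))
E
python3 st.py
```

```text
t: 1.62
ee_pos: [513.1, -256.2, 404.9]
orientation: [3.113, 0.421, 0.001]
ft_force: [0.8, -0.3, -0.3]
width: 87.7
t: 2.62
ee_pos: [572.9, -196.9, 404.7]
orientation: [-2.48, -1.928, 0.0]
ft_force: [-1.0, 0.1, -0.5]
width: 87.8
t: 3.5
ee_pos: [572.9, -196.9, 404.7]
orientation: [1.353, 2.835, 0.0]
ft_force: [0.6, 0.1, -0.3]
width: 87.6
3.5 [ 572.90444001 -196.92435853  404.72715564] [-0.351  0.395  1.674  0.     1.073 -1.031] [ 0.6  0.1 -0.3] [ 0.01 -0.09 -0.06] 87.58779741130276
yang 38.96271852735351 tool [ 0.40357819  0.18066461 82.72712828] z [ 1.e-04 -0.e+00 -1.e+00]
```

```bash
python3 -m handwheel '[{"gripper":0,"tx":0,"ty":0,"tz":0.03,"rx":0,"ry":0,"rz":0},{"gripper":0,"tx":0,"ty":0,"tz":0.03,"rx":0,"ry":0,"rz":0},{"gripper":0,"tx":0,"ty":0,"tz":0.0225,"rx":0,"ry":0,"rz":0},{"gripper":0,"tx":0,"ty":0,"tz":0,"rx":0,"ry":0,"rz":0}]'; python3 st.py
python3 - <<'E'
from workcell import viewer
import cv2
for n in ["top","side"]:
    d=viewer.get_image(n); i=d["image"][:,:,::-1]
    i=i[100:300,320:560] if n=="top" else i[60:260,220:460]
    cv2.imwrite(f"pics/{n}1.png",cv2.resize(i,None,fx=2.5,fy=2.5))
E
```

```text
t: 4.0
ee_pos: [572.3, -196.7, 320.5]
orientation: [-1.353, -2.831, 0.001]
ft_force: [0.7, -0.2, -0.5]
width: 87.6
4.0 [ 572.30671431 -196.68835634  320.52135675] [-0.351  0.5    1.731  0.     0.915 -1.03 ] [ 0.7 -0.2 -0.5] [ 0.01 -0.15  0.01] 87.5843131775044
yang 38.93276808675455 tool [-0.15878688  0.49929    -1.48009829] z [-0.0035  0.0013 -1.    ]
```

View pics/side1.png

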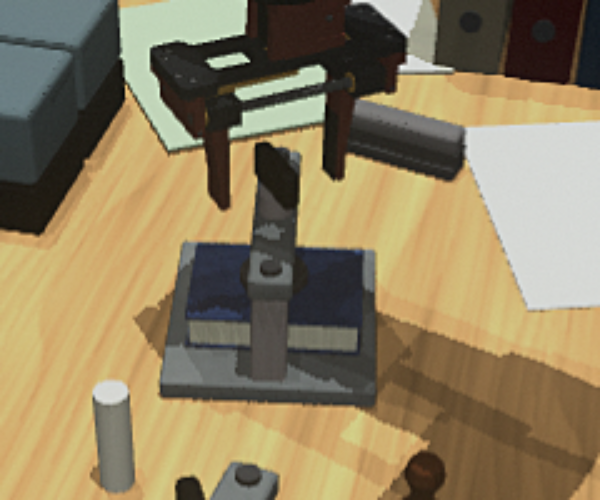

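The side view shows the open fingers on either side of the bar (around 275,175 in the crop), near its height and clear of the beam. Next I'll close the gripper.

```bash
python3 -m handwheel '[{"gripper":1,"tx":0,"ty":0,"tz":0,"rx":0,"ry":0,"rz":0},{"gripper":1,"tx":0,"ty":0,"tz":0,"rx":0,"ry":0,"rz":0},{"gripper":1,"tx":0,"ty":0,"tz":0,"rx":0,"ry":0,"rz":0},{"gripper":1,"tx":0,"ty":0,"tz":0,"rx":0,"ry":0,"rz":0},{"gripper":1,"tx":0,"ty":0,"tz":0,"rx":0,"ry":0,"rz":0},{"gripper":1,"tx":0,"ty":0,"tz":0,"rx":0,"ry":0,"rz":0}]'; python3 st.py
```

```text
t: 4.85
ee_pos: [572.9, -196.9, 322.1]
orientation: [-1.352, -2.836, 0.0]
ft_force: [-0.2, 0.1, 0.1]
width: 31.5
4.85 [ 572.89612981 -196.90215364  322.14607532] [-0.351  0.498  1.729 -0.     0.914 -1.031] [-0.2  0.1  0.1] [-0.02 -0.12  0.  ] 31.46923679535437
yang 39.002861279061534 tool [0.37300877 0.17840373 0.14609262] z [-1.e-04  0.e+00 -1.e+00]
```

```bash
python3 -m handwheel '[{"gripper":1,"tx":0,"ty":0,"tz":0,"rx":0,"ry":0,"rz":0},{"gripper":1,"tx":0,"ty":0,"tz":0,"rx":0,"ry":0,"rz":0},{"gripper":1,"tx":0,"ty":0,"tz":0,"rx":0,"ry":0,"rz":0},{"gripper":1,"tx":0,"ty":0,"tz":0,"rx":0,"ry":0,"rz":0}]'; python3 st.py
```

```text
t: 5.35
ee_pos: [572.9, -196.9, 322.1]
orientation: [-1.352, -2.836, -0.0]
ft_force: [1.0, 0.2, -0.7]
width: 13.9
5.35 [ 572.89843299 -196.87156428  322.13958897] [-0.351  0.498  1.73   0.     0.914 -1.031] [ 1.   0.2 -0.7] [ 0.04 -0.18  0.04] 13.904855678709323
yang 39.00364906861141 tool [0.35068695 0.15735343 0.13961632] z [-0.e+00  1.e-04 -1.e+00]
```

```bash
python3 -m handwheel '[{"gripper":1,"tx":0,"ty":0,"tz":0,"rx":0,"ry":0,"rz":3},{"gripper":1,"tx":0,"ty":0,"tz":0,"rx":0,"ry":0,"rz":5},{"gripper":1,"tx":0,"ty":0,"tz":0,"rx":0,"ry":0,"rz":5},{"gripper":1,"tx":0,"ty":0,"tz":0,"rx":0,"ry":0,"rz":5},{"gripper":1,"tx":0,"ty":0,"tz":0,"rx":0,"ry":0,"rz":5},{"gripper":1,"tx":0,"ty":0,"tz":0,"rx":0,"ry":0,"rz":5},{"gripper":1,"tx":0,"ty":0,"tz":0,"rx":0,"ry":0,"rz":0.4}]'; python3 st.py
```

```text
t: 6.22
ee_pos: [573.1, -196.8, 322.1]
orientation: [2.006, 2.417, 0.001]
ft_force: [2.3, 1.2, -1.4]
width: 13.9
6.225 [ 573.10976266 -196.76674493  322.13763505] [-3.500e-01  4.980e-01  1.729e+00  1.000e-03  9.140e-01 -5.360e-01] [ 2.3  1.2 -1.4] [ 0.19 -0.45 -0.06] 13.936967945006113
yang 10.608568263072245 tool [ 0.31919466 -0.255454    0.13750343] z [ 6.e-04  3.e-04 -1.e+00]
```

```bash
python3 - <<'E'
from workcell import viewer
import cv2
for n in ["top","side"]:
    d=viewer.get_image(n); i=d["image"][:,:,::-1]
    i=i[100:300,320:560] if n=="top" else i[60:260,220:460]
    cv2.imwrite(f"pics/{n}2.png",cv2.resize(i,None,fx=2.5,fy=2.5))
E
```

```text
(no output)
```

View pics/side2.png

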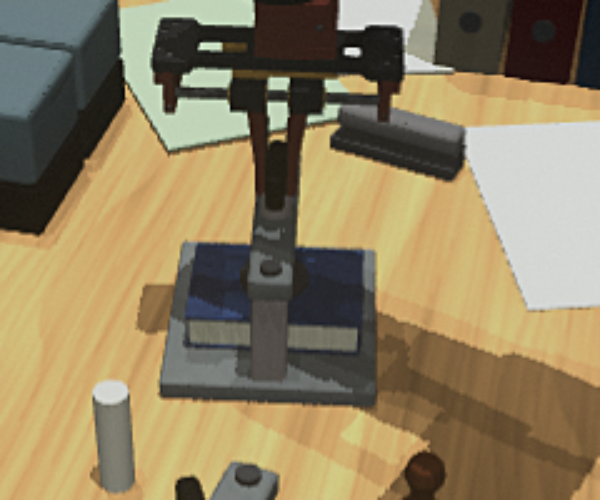

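The bar (275,175 in the crop) is now in line with the crossbeam and still held between the fingers. That is the touch point, so I'll turn it another 45°.

```bash
python3 -m handwheel '[{"gripper":1,"tx":0,"ty":0,"tz":0,"rx":0,"ry":0,"rz":5},{"gripper":1,"tx":0,"ty":0,"tz":0,"rx":0,"ry":0,"rz":7},{"gripper":1,"tx":0,"ty":0,"tz":0,"rx":0,"ry":0,"rz":7},{"gripper":1,"tx":0,"ty":0,"tz":0,"rx":0,"ry":0,"rz":7},{"gripper":1,"tx":0,"ty":0,"tz":0,"rx":0,"ry":0,"rz":7},{"gripper":1,"tx":0,"ty":0,"tz":0,"rx":0,"ry":0,"rz":7},{"gripper":1,"tx":0,"ty":0,"tz":0,"rx":0,"ry":0,"rz":5},{"gripper":1,"tx":0,"ty":0,"tz":0,"rx":0,"ry":0,"rz":0}]'; python3 st.py
```

```text
t: 7.32
ee_pos: [573.4, -196.9, 322.1]
orientation: [2.778, 1.466, 0.002]
ft_force: [5.6, 1.7, -4.9]
width: 13.9
7.325 [ 573.42904237 -196.86265544  322.14319254] [-3.500e-01  4.980e-01  1.729e+00  1.000e-03  9.130e-01  2.490e-01] [ 5.6  1.7 -4.9] [ 0.2  -0.86 -0.05] 13.938722627612751
yang -34.36970572680796 tool [-0.05589548 -0.72415583  0.14209648] z [ 1.7e-03 -1.0e-04 -1.0e+00]
```

Release, then lift straight up.

```bash
python3 -m handwheel '[{"gripper":0,"tx":0,"ty":0,"tz":0,"rx":0,"ry":0,"rz":0},{"gripper":0,"tx":0,"ty":0,"tz":0,"rx":0,"ry":0,"rz":0},{"gripper":0,"tx":0,"ty":0,"tz":0,"rx":0,"ry":0,"rz":0},{"gripper":0,"tx":0,"ty":0,"tz":0,"rx":0,"ry":0,"rz":0},{"gripper":0,"tx":0,"ty":0,"tz":0,"rx":0,"ry":0,"rz":0},{"gripper":0,"tx":0,"ty":0,"tz":0,"rx":0,"ry":0,"rz":0},{"gripper":0,"tx":0,"ty":0,"tz":0,"rx":0,"ry":0,"rz":0},{"gripper":0,"tx":0,"ty":0,"tz":0,"rx":0,"ry":0,"rz":0}]'; python3 st.py
```

```text
t: 8.32
ee_pos: [572.9, -196.9, 322.2]
orientation: [-2.779, -1.465, -0.0]
ft_force: [0.1, 0.4, -0.3]
width: 87.0
8.325 [ 572.89071208 -196.90364932  322.17278417] [-0.351  0.498  1.73   0.     0.914  0.25 ] [ 0.1  0.4 -0.3] [-0.07 -0.09  0.03] 86.95038077546495
yang -34.39889209003828 tool [ 0.28180894 -0.30288505  0.17280102] z [-0.  0. -1.]
```

```bash
python3 -m handwheel '[{"gripper":0,"tx":0,"ty":0,"tz":-0.03,"rx":0,"ry":0,"rz":0},{"gripper":0,"tx":0,"ty":0,"tz":-0.04,"rx":0,"ry":0,"rz":0},{"gripper":0,"tx":0,"ty":0,"tz":-0.04,"rx":0,"ry":0,"rz":0},{"gripper":0,"tx":-0.03,"ty":0,"tz":-0.02,"rx":0,"ry":0,"rz":0},{"gripper":0,"tx":-0.06,"ty":0,"tz":0,"rx":0,"ry":0,"rz":0},{"gripper":0,"tx":-0.06,"ty":0,"tz":0,"rx":0,"ry":0,"rz":0},{"gripper":0,"tx":-0.06,"ty":0,"tz":0,"rx":0,"ry":0,"rz":0},{"gripper":0,"tx":-0.06,"ty":0,"tz":0,"rx":0,"ry":0,"rz":0}]'; python3 -m handwheel '[{"gripper":0,"tx":-0.03,"ty":0,"tz":0,"rx":0,"ry":0,"rz":0},{"gripper":0,"tx":0,"ty":0,"tz":0,"rx":0,"ry":0,"rz":0}]'
python3 - <<'E'
from workcell import viewer
import cv2
from h import *
for n in ["top","side"]:
    d=viewer.get_image(n); cv2.imwrite(f"pics/{n}3.png",d["image"][:,:,::-1]); w=cloud(d)
    for cc in ([573,-197],[533,169]):
        for z0,z1,R in((143,175,50),(108,127,150),(45,54,110)):
            P=sel(w,cc,R,z0,z1); print(n,z0,len(P),P.mean(0).round(1) if len(P) else 0,rect(P) if len(P) else 0)
E
```

```text
t: 9.32
ee_pos: [419.1, -421.1, 452.4]
orientation: [2.778, 1.465, 0.0]
ft_force: [0.2, -1.2, 0.5]
width: 88.0
t: 9.57
ee_pos: [402.1, -446.0, 452.1]
orientation: [2.781, 1.461, -0.0]
ft_force: [0.4, 0.1, -0.4]
width: 87.8
top 143 310 [ 572.4 -195.4  161.6] (array([ 573.3, -197.3]), array([58., 15.]), np.float32(55.7))
top 108 1368 [ 572.4 -193.9  117.4] (array([ 573.5, -197.5]), array([ 34.2, 183.2]), np.float32(100.6))
top 45 2227 [ 567.4 -194.6   49.3] (array([ 570.8, -194.7]), array([140.1, 172.5]), np.float32(99.7))
top 143 289 [532.5 167.3 162.5] (array([533.3, 168.7]), array([14.7, 58. ]), np.float32(118.9))
top 108 1390 [532.6 166.5 117.4] (array([533.3, 168.8]), array([182.1,  34.2]), np.float32(82.2))
top 45 6 [515.7  81.9  50.2] (array([515. ,  81.9]), array([ 1.7, 14.8]), np.float32(163.2))
side 143 342 [ 571.3 -189.6  157. ] (array([ 571.8, -193.9]), array([59.5, 16.9]), np.float32(55.5))
side 108 641 [ 564.5 -154.6  117.3] (array([ 571.8, -193. ]), array([ 34., 182.]), np.float32(100.5))
side 45 1579 [ 566.9 -185.9   49. ] (array([ 567.2, -175.6]), array([139.1, 142.4]), np.float32(100.6))
side 143 438 [530.4 177.3 160.2] (array([532.2, 171.2]), array([14.3, 59.6]), np.float32(119.6))
side 108 2015 [531.5 185.4 117.2] (array([532.5, 171.7]), array([182.3,  34.8]), np.float32(81.9))
side 45 119 [530.8 201.8  49.5] (array([523.4, 174.3]), array([175.4,  30.5]), np.float32(77.7))
```

View pics/top3.png

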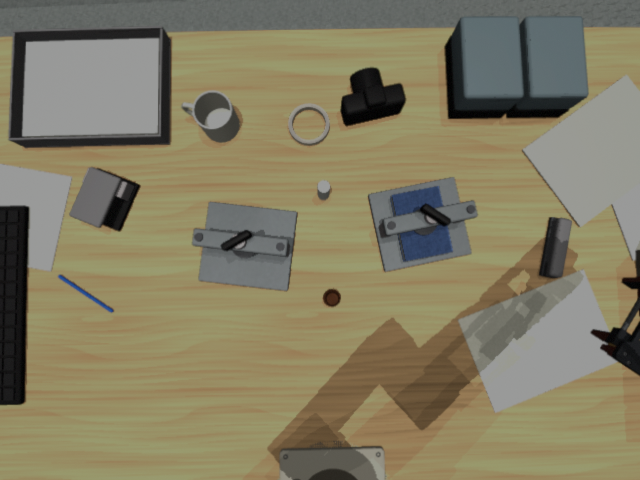

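The knob (435,215) now stands 45° clockwise past the beam: 55.7° against 100.6°. The album and the empty press haven't moved, and the arm is well clear.

```bash
python3 -c "
from workcell import ctrl
print(ctrl.close_job())"
```

```text
the job is handed in; nothing more can be done
None
```

I tightened the loaded press, the one to the robot's right, by one eighth of a turn past touch. I then released the knob, moved the arm clear and handed the job in at about 9.7 s. No verdict was reported.

- **Turn:** I gripped the bar and turned it clockwise by 28.4° until it was in line with the crossbeam, where the foot meets the cover. I then turned it a further 45°.
- **Final knob angle:** the top camera puts the bar 44.9° past the crossbeam, and the side camera 45.0°. The target was 45° within 15°.
- **Album and empty press:** the album measured within 1 mm of where it started. The empty press's knob is unchanged to within 1°, which is measurement noise.
- **Forces:** the wrist readings after each move stayed below 10 N. The gripper was open and clear of everything at the end.

My first three move commands were refused because their rows left out some fields. They moved nothing, and no check failed or disagreed.

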